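# Stack the empty stack-nest tote over the bushings

## Task

Put the empty light grey tote on top of the matching tote that holds the three steel bushings. Turn it end for end relative to that one, so that it stands level up on the ledges of the rim instead of nesting down inside onto the bushings, centred and in line. Leave the tote with the bushings where it stands.

Things in the scene. Friction and masses are not known exactly. Their poses are not given: they have to be found in the camera images.
- tote_center (a point): Empty light grey tote, loose, 170 long (its x) x 62 wide (its y) x 60 mm high, 0.11 to 0.22 kg. Point: its centre, 30 mm above its underside; z up. Its top part, 27 to 60 mm up, is an open collar with upright 3 mm walls: grip across the 62 mm width at mid length, 42 to 45 mm up. The narrower lower body (48 x 150 mm) ends in one middle foot at -x, two side feet at +x.
- tote_notch (a point): Middle of the lower edge of the notch (32 mm wide, 25 mm deep from the top) in the empty tote's -x end wall, 83.5 mm from its centre, 35 mm above its underside. The +x end wall has no notch. Flush with the rim are 28 mm deep ledges: two in the corners at the -x end, one 14 mm wide in the middle of the +x end.
- loaded_center (a point): Tote of the same shape, loose, three steel bushings (20 mm across, 40 mm tall) standing in it. Point: its centre, 30 mm above its underside; axes as the empty tote's. A tote set on it the same way round nests down inside (33 to 43 mm above it); turned half a turn about z, its feet rest on this one's ledges and it stands 60 mm above it.
- loaded_notch (a point): Middle of the lower edge of the same notch in the -x end wall of the tote with the bushings, 83.5 mm from its centre, 35 mm above its underside.
Not all that is in view belongs to the job. What is shaped like the part that bears tote_center but black or orange is not meant. What is shaped like the part that bears loaded_center but turquoise is not meant.

How it is judged:
By the outcome, as a careful person would: the job done as asked, in the order asked, and still so for the second after the job is handed in, with the robot touching nothing.
It also fails if it takes over 38 s, if anything falls off the work surface, if the arm or the gripper's body presses on something with over 40 N, if the wrist force passes 120 N, or if a joint passes its speed limit or range.

## Robot

A 6-joint arm with a two-finger parallel gripper is mounted at the origin on the work surface. World frame = base frame: x ahead of the robot, y to its left, z up, the work surface at z = 0. Lengths are in m, angles in degrees, forces in N, time in s.
With the tool pointing down it reaches from about 0.275 to 0.75 m from the base axis. Payload 10.2 kg.
Tool frame: the origin (TCP) lies at the very end of the fingers, on their centre line; the grasp point (between the pads) lies 19 mm behind it; z points along the fingers, y is the direction in which the jaws open and shut (so a half turn about z gives the same grasp; the last joint's range is limited). The gripper opens to 88 mm and grips with 3 to 60 N. Pads are 18 mm wide; open, the fingers measure 123 mm over their backs; the gripper's body (75 mm by 187 mm) begins 45 mm behind the grasp point.
Start: joints at [64.435, 17.928, 85.812, -0, 76.261, -12.8], TCP at [0.116, 0.512, 0.239] pointing down, gripper open.
Joint ranges: [-168.41, 168.41], [-55.51, 124.54], [10.69, 146.95], [-70.63, 250.63], [1, 178], [-165.06, 165.06]. Speed limits (degrees/s): [136.94, 136.94, 172.46, 180, 180, 180].

## Interface

Orientations are given as [roll, pitch, yaw] about the fixed x, y, z axes, in that order (R = Rz(yaw) Ry(pitch) Rx(roll)).
In Python, from bench import sensors, read_camera, get_calibration, job_done, boxes_of, silhouettes, tip_of gives the robot as it stands.
- The arm moves only by the tool step_arm, never from a script. Its argument "targets" is a list of rows, each a list of 7 numbers: the shift along the tool's x, y, z in units of 50 mm (1.0 is 50 mm), then the turn, a rotation vector about the tool's x, y, z in degrees, then the finger opening in mm, from 0 to 88.1. In form: [[x, y, z, ax, ay, az, grip], ...]. A call has 1 to 12 rows; each row shifts and turns the commanded pose from where the row before left it, along the tool's axes as they then stand; what a row does not reach is not made up. A row lasts 1/10 s, in which the tool goes at most 50 mm and 8.59 degrees, less where a joint would pass 70% of its speed; a pose out of reach is approached as far as the arm can. A call is refused whole if a number of a shift passes 1 or a number of a turn 8.59, either way. A call with a gripper value outside its range is refused whole. The fingers move at their own pace and stop on an object; the grip force is fixed at half the most. Time passes only in rows, so rows that do not move let the fingers close. It gives the time, the measured TCP pose, the force and the opening at its end, in the units of the state.
- sensors.observe(): the state, without advancing time (a new reading comes with each control period).
- read_camera(name): name is "scene" or "top"; returns (picture, depth): 384x512x3 uint8, blue, green, red; 384x512 float32, m along the optical axis (not along the pixel's ray), 0 where there is no reading.
- get_calibration(name): a dict with "fx", "fy", "cx", "cy" (pixels), "extrinsics" (4x4, takes a point from world to camera coordinates). Camera axes: x right, y down, z forward; pixel columns grow to the right and rows downward; lengths in m; the calibration is good to about 2 mm. A picture is of the moment at which its call begins. get_calibration takes no time and is no camera call.
- job_done(): hands the job in, once; it reports no verdict.
Trained networks look in the newest picture that a camera, given by its name, has taken for a name from the list of things; names that differ only in an ending like _2 or _b are one class to them, and where a whole thing is asked for, a point or a joint stands for the part that bears it (a point fixed in the world has none). Each returns a list of dicts, best first, with "conf" (0 to 1); they miss things now and then, are a little off and sometimes report something else, mostly with a low value. They report only what shows in the picture. A call takes as long as a camera call. They do not tell look-alikes from the thing itself.
- boxes_of(camera, target): "xy" ([column, row] in pixels, amid what is visible of it).
- silhouettes(camera, target): "pixels" (384x512 bool, what is visible of it) and "xy" ([column, row] in pixels, amid what is visible of it).
- tip_of(camera, target): "xy" ([column, row] in pixels: a listed point, or the origin of a listed thing).
The state is a dict: "time": time; "joints": joint angles; "qd": joint speeds; "joint_efforts": joint torques, N m; "tool_pos": TCP position; "eef_rot": TCP orientation; "ft_force": force on the tool from outside, world axes, zero at the start; "moment": the same for the moment, N m; "opening": finger opening in m.
Only numpy, scipy, OpenCV 4.12 (cv2) and the standard library are available. Lean on these libraries where they do the work, as an engineer would, in place of code of your own. Each camera call takes 0.05 s, during which the arm holds its last target.

## Working session

There is one attempt and no reset: what is moved stays moved. The work goes in short steps, Python scripts to look and compute and a tool call to move; the robot and the scene stay as the last step left them, time stands still between calls to the robot, and variables do not carry over. Pictures are saved under pics/ and viewed, and the job is handed in when it is done.

Besides the shell and the picture viewer there is one more tool, called after ">>>" by a JSON object that holds its "api" and its "payload", one argument or row to a line. step_arm: Moves the arm, as the interface text tells. Its arguments: {"type":"object","properties":{"targets":{"type":"array"}},"required":["targets"]}

```bash
mkdir -p pics; python3 - <<'E'
from bench import *
import cv2
s=sensors.observe();print(s['time'],s['tool_pos'],s['eef_rot'],s['opening'])
for c in ["scene","top"]:
    p,d=read_camera(c);cv2.imwrite(f"pics/{c}0.png",p)
    import numpy as np
    np.save(f"{c}d.npy",d)
    for t in ["tote_center","tote_notch","loaded_center","loaded_notch"]:
        print(c,t,[(np.round(r["xy"]),round(r["conf"],2)) for r in tip_of(c,t)])
print(sensors.observe()['time'])
E
```

```text
0.0 [0.11589944 0.5118071  0.23817988] [-1.79931390e+02 -1.54049025e-02  1.67233768e+02] 0.08837382419118302
scene tote_center [(array([172., 184.]), 0.91), (array([222., 223.]), 0.68), (array([202., 148.]), 0.58)]
scene tote_notch [(array([159., 201.]), 0.69), (array([181., 226.]), 0.64), (array([185., 135.]), 0.63), (array([307., 239.]), 0.55)]
scene loaded_center [(array([304., 183.]), 0.71), (array([305., 235.]), 0.69)]
scene loaded_notch [(array([276., 178.]), 0.74), (array([309., 261.]), 0.62)]
top tote_center [(array([268., 142.]), 0.88), (array([341., 168.]), 0.7), (array([370., 263.]), 0.67)]
top tote_notch [(array([294., 124.]), 0.97), (array([403., 270.]), 0.68), (array([328., 143.]), 0.58)]
top loaded_center [(array([213., 249.]), 0.93), (array([186., 164.]), 0.59)]
top loaded_notch [(array([245., 238.]), 0.92), (array([171., 133.]), 0.78)]
0.5
```

View pics/scene0.png

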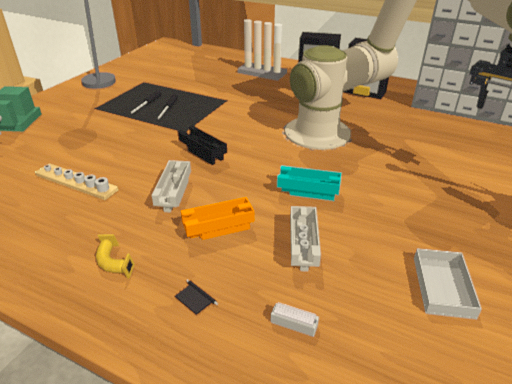

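View pics/top0.png

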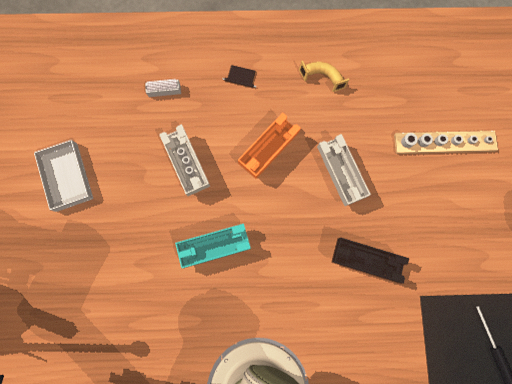

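Candidates for the empty tote (top view) are orange (268,142), light grey (341,168) and black (370,263). The grey one at (341,168) fits. Candidates for the loaded tote are grey with bushings (186,164) and turquoise (213,249). The grey one at (186,164) fits. I'll enlarge both and measure them.

```bash
cat > h.py <<'E'
from bench import *
import cv2, numpy as np
def back(cal,u,v,z=None,depth=None):
    E=np.array(cal["extrinsics"]);R=E[:3,:3];t=E[:3,3]
    ray=np.stack([(np.asarray(u)-cal["cx"])/cal["fx"],(np.asarray(v)-cal["cy"])/cal["fy"],np.ones(np.shape(u))],-1)
    C=-R.T@t; w=ray@R
    if depth is not None: return C+w*np.asarray(depth)[...,None]
    return C+w*((z-C[2])/w[...,2])[...,None]
def proj(cal,P):
    E=np.array(cal["extrinsics"]);p=np.asarray(P)@E[:3,:3].T+E[:3,3]
    return np.stack([p[...,0]/p[...,2]*cal["fx"]+cal["cx"],p[...,1]/p[...,2]*cal["fy"]+cal["cy"]],-1)
E
python3 - <<'E'
from h import *
for c,boxs in (("top",[(300,120,90,90),(140,115,90,90)]),("scene",[(140,150,60,70),(270,195,70,80)])):
    im=cv2.imread(f"pics/{c}0.png")
    cv2.imwrite(f"pics/crop_{c}.png",np.hstack([cv2.resize(im[y:y+h,x:x+w],(390,450),interpolation=cv2.INTER_CUBIC) for x,y,w,h in boxs]))
cal=get_calibration("top");d=np.load("topd.npy")
print(-np.array(cal["extrinsics"])[:3,:3].T@np.array(cal["extrinsics"])[:3,3],cal["fx"])
for n,cen,notch in (("tote_center",(341,168),(328,143)),("loaded_center",(186,164),(171,133))):
    print(n,"centre",back(cal,*map(float,cen),z=0.03),"notch",back(cal,*map(float,notch),z=.035))
    sl=silhouettes("top",n)
    for s in sl: print(s["xy"],s["conf"],s["pixels"].sum())
    b=min(sl,key=lambda s:np.hypot(*(np.array(s["xy"])-cen)))
    np.save(n+"_m.npy",b["pixels"])
    v,u=np.nonzero(b["pixels"]&(d>0));P=back(cal,u,v,depth=d[v,u])
    print(np.percentile(P[:,2],[1,10,50,90,99]))
    top=P[(P[:,2]>.05)&(P[:,2]<.07)][:,:2].astype(np.float32);r=cv2.minAreaRect(top*1000);print(len(top),r)
E
```

```text
[0.29565473 0.00424641 0.97304666] 378.47729321762665
tote_center centre [ 0.53582535 -0.22866061  0.03      ] notch [ 0.60213934 -0.19818298  0.035     ]
[267.7, 143.6] 0.89 1738
[341.0, 165.9] 0.78 1858
[182.6, 160.2] 0.7 1469
[368.9, 260.1] 0.64 1895
[-0.00052661  0.00223072  0.0306979   0.05977506  0.06212113]
534 ((526.60546875, -229.02703857421875), (169.19180297851562, 63.95404815673828), 20.72744369506836)
loaded_center centre [0.55566208 0.16980096 0.03      ] notch [0.63841082 0.20859069 0.035     ]
[183.3, 160.9] 0.74 1513
[213.4, 249.8] 0.65 1816
[-0.00073776  0.00245668  0.03065767  0.06099367  0.06359048]
439 ((561.7568359375, 171.912841796875), (171.22232055664062, 61.96161651611328), 23.826303482055664)
```

```bash
ls pics
```

```text
crop_scene.png
crop_top.png
scene0.png
top0.png
```

View pics/crop_top.png

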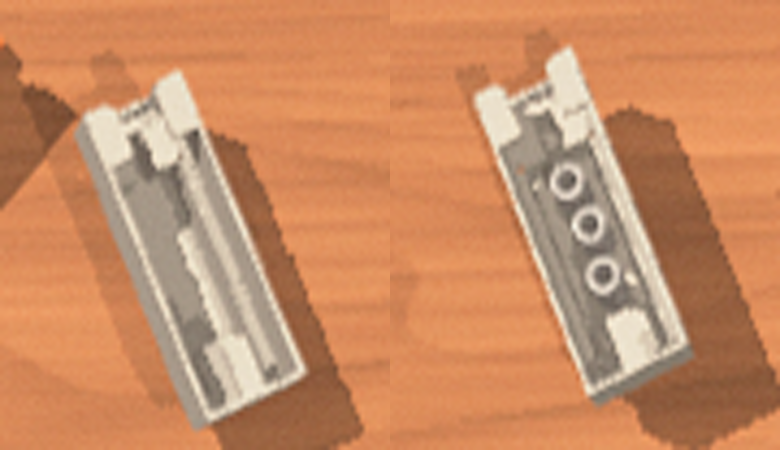

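View pics/crop_scene.png

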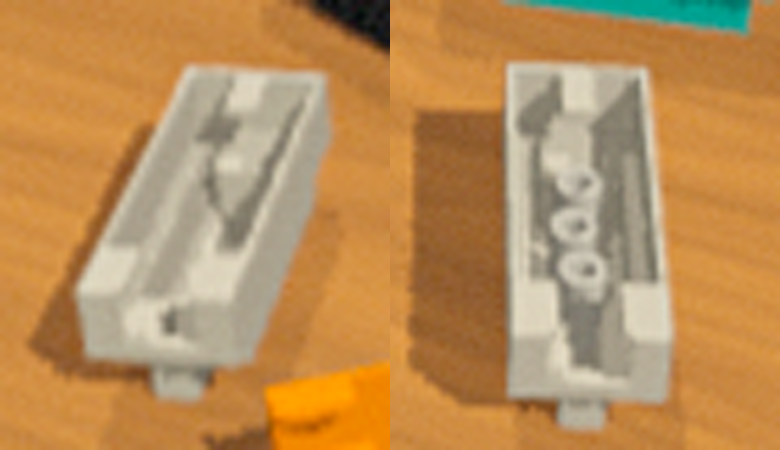

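Crops: the left tote (top 341,168) is light grey and empty. The right one (top 186,164) is the same grey and holds three bushings. Both have the notch end pointing away from the robot, so a half turn is needed. Next I'll refine the poses with an outline fit.

```bash
cat >> h.py <<'E'
from scipy.optimize import minimize
def prisms(z0):
    out=[]
    for lx,ly,za,zb in ((170,62,27,60),(150,48,8,27)):
        out.append(np.array([[sx*lx/2,sy*ly/2,z] for sx in(1,-1) for sy in(1,-1) for z in(za,zb)])/1000+[0,0,z0])
    return out
def place(P,x,y,yaw):
    c,s=np.cos(yaw),np.sin(yaw);return P@np.array([[c,-s,0],[s,c,0],[0,0,1]]).T+[x,y,0]
def seg(im):
    b,g,r=[im[...,i].astype(float) for i in range(3)]
    sat=(im.max(-1).astype(float)-im.min(-1))/(im.max(-1)+1.)
    return np.clip((0.42-sat)/0.2,0,1)
def fit(cams,x,y,yaw,zs=(0.,)):
    """cams: list of (cal,softmask)"""
    def cost(p):
        e=0
        for cal,m in cams:
            uv0=proj(cal,np.array([x,y,.04]));a,b=(uv0-60).astype(int);a=max(a,0);b=max(b,0)
            S=6;M=np.zeros((120*S,120*S),np.uint8)
            for z0 in zs:
              for P in prisms(z0):
                uv=((proj(cal,place(P,p[0]/1000,p[1]/1000,p[2]/100))-[a,b]+.5)*S-.5)
                h=cv2.convexHull(uv.astype(np.float32))
                cv2.fillConvexPoly(M,np.round(h*16).astype(np.int32),1,shift=4)
            ren=cv2.resize(M.astype(np.float32),(120,120),interpolation=cv2.INTER_AREA)
            w=cv2.dilate((ren>0).astype(np.uint8),np.ones((11,11)))
            q=m[b:b+120,a:a+120];r=ren[:q.shape[0],:q.shape[1]]
            e+=(np.abs(q-r)*w[:q.shape[0],:q.shape[1]]).sum()
        return e
    p0=np.array([x*1000,y*1000,yaw*100])
    best=None
    for k in range(2):
        sim=np.vstack([p0]+[p0+d for d in np.diag([6,6,6.])])
        r=minimize(cost,p0,method="Nelder-Mead",options=dict(initial_simplex=sim,xatol=.05,fatol=.05));p0=r.x
    return r.x[0],r.x[1],np.degrees(r.x[2]/100),r.fun
E
python3 - <<'E'
from h import *
ims={c:cv2.imread(f"pics/{c}0.png") for c in("top","scene")}
cams={c:(get_calibration(c),seg(ims[c])) for c in ims}
cv2.imwrite("pics/seg.png",np.vstack([cams["top"][1],cams["scene"][1]])[:,:]*255)
for n,x,y,a in (("empty",.53,-.229,21),("loaded",.56,.171,24)):
    for k in (["top"],["scene"],["top","scene"]):
        print(n,k,np.round(fit([cams[c] for c in k],x,y,np.radians(a)),2))
E
```

```text
empty ['top'] [ 527.58 -229.45   21.22   52.32]
empty ['scene'] [ 527.66 -233.1    21.4    85.77]
empty ['top', 'scene'] [ 527.88 -229.89   21.24  191.71]
loaded ['top'] [562.86 171.83  23.89  78.72]
loaded ['scene'] [561.77 168.81  23.68  75.03]
loaded ['top', 'scene'] [562.69 170.2   23.65 232.51][ WARN:0@0.342] global loadsave.cpp:1063 imwrite_ Unsupported depth image for selected encoder is fallbacked to CV_8U.
```

>>> {"api": "step_arm", "payload": {
  "targets": [
    [0,0,0,0,0,8.58,88],
    [0,0,0,0,0,8.58,88],
    [0,0,0,0,0,8.58,88],
    [0,0,0,0,0,8.58,88],
    [0,0,0,0,0,8.58,88],
    [0,0,0,0,0,8.58,88],
    [0,0,0,0,0,8.58,88],
    [0,0,0,0,0,8.58,88],
    [0,0,0,0,0,8.58,88],
    [0,0,0,0,0,8.58,88],
    [0,0,0,0,0,8.58,88],
    [0,0,0,0,0,8.58,88]
  ]
}}

```text
time: 1.8
tool_pos: [0.116, 0.512, 0.2387]
eef_rot: [-180.0, 0.0, 63.9]
ft_force: [0.5, -0.2, -0.2]
opening: 0.0879
```

>>> {"api": "step_arm", "payload": {
  "targets": [
    [0,0,0,0,0,8.58,88],
    [0,0,0,0,0,8.58,88],
    [0,0,0,0,0,8.58,88],
    [0,0,0,0,0,8.58,88],
    [0,0,0,0,0,8.58,88],
    [0,0,0,0,0,0,88],
    [0,0,0,0,0,0,88]
  ]
}}

```text
time: 2.5
tool_pos: [0.116, 0.512, 0.2387]
eef_rot: [180.0, 0.0, 21.6]
ft_force: [0.3, -0.2, 0.4]
opening: 0.0881
```

>>> {"api": "step_arm", "payload": {
  "targets": [
    [0.114,0.84,0,0,0,0,88],
    [0.114,0.84,0,0,0,0,88],
    [0.114,0.84,0,0,0,0,88],
    [0.114,0.84,0,0,0,0,88],
    [0.114,0.84,0,0,0,0,88],
    [0.114,0.84,0,0,0,0,88],
    [0.114,0.84,0,0,0,0,88],
    [0.114,0.84,0,0,0,0,88],
    [0.114,0.84,0,0,0,0,88],
    [0.114,0.84,0,0,0,0,88]
  ]
}}

```text
time: 3.5
tool_pos: [0.3227, 0.1401, 0.239]
eef_rot: [180.0, -0.1, 21.6]
ft_force: [1.1, 0.9, 0.5]
opening: 0.0881
```

>>> {"api": "step_arm", "payload": {
  "targets": [
    [0.114,0.84,0,0,0,0,88],
    [0.114,0.84,0,0,0,0,88],
    [0.114,0.84,0,0,0,0,88],
    [0.114,0.84,0,0,0,0,88],
    [0.114,0.84,0,0,0,0,88],
    [0.114,0.84,0,0,0,0,88],
    [0.114,0.84,0,0,0,0,88],
    [0.114,0.84,0,0,0,0,88],
    [0.114,0.84,0,0,0,0,88],
    [0.114,0.84,0,0,0,0,88],
    [0,0,0,0,0,0,88],
    [0,0,0,0,0,0,88]
  ]
}}

```text
time: 4.7
tool_pos: [0.5282, -0.2288, 0.2381]
eef_rot: [-179.9, 0.0, 21.5]
ft_force: [0.2, 0.8, 0.4]
opening: 0.0875
```

>>> {"api": "step_arm", "payload": {
  "targets": [
    [-0.024,0.028,0.6,0,0,0,88],
    [0,0,0.7,0,0,0,88],
    [0,0,0.7,0,0,0,88],
    [0,0,0.7,0,0,0,88],
    [0,0,0.6,0,0,0,88],
    [0,0,0.4,0,0,0,88],
    [0,0,0.3,0,0,0,88],
    [0,0,0.2,0,0,0,88],
    [0,0,0.08,0,0,0,88],
    [0,0,0,0,0,0,88],
    [0,0,0,0,0,0,88]
  ]
}}

```text
time: 5.8
tool_pos: [0.5281, -0.2304, 0.0256]
eef_rot: [179.9, -0.0, 21.4]
ft_force: [0.2, 0.2, 0.0]
opening: 0.0879
```

>>> {"api": "step_arm", "payload": {
  "targets": [
    [0,0,0,0,0,0,72],
    [0,0,0,0,0,0,66],
    [0,0,0,0,0,0,50],
    [0,0,0,0,0,0,50],
    [0,0,0,0,0,0,50],
    [0,0,0,0,0,0,50],
    [0,0,0,0,0,0,50]
  ]
}}

```text
time: 6.5
tool_pos: [0.5277, -0.2303, 0.0249]
eef_rot: [-180.0, -0.0, 21.4]
ft_force: [-1.4, 1.5, 4.1]
opening: 0.0617
```

>>> {"api": "step_arm", "payload": {
  "targets": [
    [0,0,-0.1,0,0,0,50],
    [0,0,-0.3,0,0,0,50],
    [0,0,-0.5,0,0,0,50],
    [0,0,-0.6,0,0,0,50],
    [0,0,-0.6,0,0,0,50],
    [0,0,-0.6,0,0,0,50],
    [0,0,-0.5,0,0,0,50],
    [0,0,-0.3,0,0,0,50],
    [0,0,0,0,0,0,50],
    [0,0,0,0,0,0,50]
  ]
}}

```text
time: 7.5
tool_pos: [0.5275, -0.2303, 0.1996]
eef_rot: [-180.0, 0.0, 21.4]
ft_force: [-1.2, 0.0, -2.1]
opening: 0.0618
```

>>> {"api": "step_arm", "payload": {
  "targets": [
    [0,0,0,0,0,-4,50],
    [0,0,0,0,0,-7.8,50],
    [0,0,0,0,0,-7.8,50],
    [0,0,0,0,0,-7.8,50],
    [0,0,0,0,0,-7.8,50],
    [0,0,0,0,0,-7.8,50],
    [0,0,0,0,0,-7.8,50],
    [0,0,0,0,0,-7.8,50],
    [0,0,0,0,0,-7.8,50],
    [0,0,0,0,0,-7.8,50],
    [0,0,0,0,0,-7.8,50],
    [0,0,0,0,0,-7.8,50]
  ]
}}

```text
time: 8.7
tool_pos: [0.5273, -0.2301, 0.1984]
eef_rot: [-179.9, -0.1, 111.5]
ft_force: [0.5, 0.7, -2.3]
opening: 0.0619
```

>>> {"api": "step_arm", "payload": {
  "targets": [
    [0,0,0,0,0,-7.8,50],
    [0,0,0,0,0,-7.8,50],
    [0,0,0,0,0,-7.8,50],
    [0,0,0,0,0,-7.8,50],
    [0,0,0,0,0,-7.8,50],
    [0,0,0,0,0,-7.8,50],
    [0,0,0,0,0,-7.8,50],
    [0,0,0,0,0,-7.8,50],
    [0,0,0,0,0,-7.8,50],
    [0,0,0,0,0,-7.8,50],
    [0,0,0,0,0,-7.8,50],
    [0,0,0,0,0,-6.8,50]
  ]
}}

```text
time: 9.9
tool_pos: [0.5273, -0.2301, 0.1984]
eef_rot: [179.9, -0.1, -155.9]
ft_force: [-0.4, 0.1, -2.6]
opening: 0.0615
```

```bash
python3 - <<'E'
from h import *
s=sensors.observe();print(s['tool_pos'],s['eef_rot'])
out=[]
for c in ("top","scene"):
    p,d=read_camera(c);cv2.imwrite(f"pics/{c}1.png",p);cal=get_calibration(c)
    z0=s['tool_pos'][2]-.025
    q=p.copy()
    for P in prisms(z0):
        h=cv2.convexHull(proj(cal,place(P,*s['tool_pos'][:2],np.radians(s['eef_rot'][2]))).astype(np.float32))
        cv2.polylines(q,[np.round(h*16).astype(np.int32)],True,(0,0,255),1,shift=4)
    u,v=proj(cal,np.array([.53,-.23,.2])).astype(int);a=max(u-65,0);b=max(v-65,0)
    out.append(cv2.resize(q[b:b+130,a:a+130],(390,390),interpolation=cv2.INTER_CUBIC))
    print(c,np.round(fit([(cal,seg(p))],*s['tool_pos'][:2],np.radians(s['eef_rot'][2]),zs=(z0,)),2))
cv2.imwrite("pics/held.png",np.hstack(out))
E
```

```text
[ 0.5272812  -0.23007651  0.1984179 ] [ 1.79882720e+02 -7.05511561e-02 -1.55913351e+02]
top [ 620.17 -421.63 -117.46    0.  ]
scene [ 531.13 -232.14 -154.92  192.  ]
```

View pics/held.png

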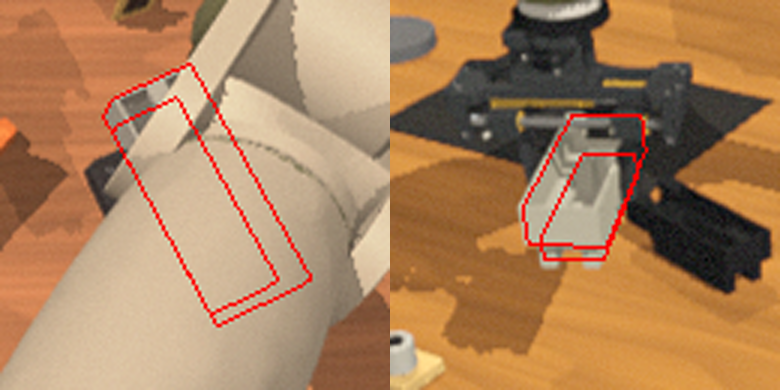

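The scene crop shows the empty tote held level in the jaws, with its two-foot +x end now facing away from the robot. The outline predicted from the TCP matches it to about 1 px. Moving it over the loaded tote.

>>> {"api": "step_arm", "payload": {
  "targets": [
    [-0.16,0.29,0,0,0,0,50],
    [-0.324,0.588,0,0,0,0,50],
    [-0.324,0.588,0,0,0,0,50],
    [-0.324,0.588,0,0,0,0,50],
    [-0.324,0.588,0,0,0,0,50],
    [-0.324,0.588,0,0,0,0,50],
    [-0.324,0.588,0,0,0,0,50],
    [-0.324,0.588,0,0,0,0,50],
    [-0.324,0.588,0,0,0,0,50],
    [-0.324,0.588,0,0,0,0,50],
    [-0.324,0.588,0,0,0,0,50],
    [-0.324,0.588,0,0,0,0,50]
  ]
}}

```text
time: 11.2
tool_pos: [0.5611, 0.1563, 0.1994]
eef_rot: [180.0, -0.0, -156.4]
ft_force: [-0.1, -0.6, -1.8]
opening: 0.0615
```

>>> {"api": "step_arm", "payload": {
  "targets": [
    [-0.16,0.3,0,0,0,0,50],
    [0,0,0,0,0,0,50],
    [0,0,0,0,0,0,50]
  ]
}}

```text
time: 11.5
tool_pos: [0.5629, 0.1705, 0.1995]
eef_rot: [-180.0, -0.0, -156.3]
ft_force: [-0.3, -0.6, -1.7]
opening: 0.0616
```

```bash
python3 - <<'E'
from h import *
s=sensors.observe();print(s['tool_pos'],s['eef_rot'])
out=[]
for c in ("top","scene"):
    p,d=read_camera(c);cv2.imwrite(f"pics/{c}2.png",p);cal=get_calibration(c)
    z0=s['tool_pos'][2]-.025
    q=p.copy()
    for P,(x,y,a),col in [(P,(*s['tool_pos'][:2],s['eef_rot'][2]),(0,0,255)) for P in prisms(z0)]+[(prisms(0)[0],(.5625,.1712,23.8),(0,255,0))]:
        h=cv2.convexHull(proj(cal,place(P,x,y,np.radians(a))).astype(np.float32))
        cv2.polylines(q,[np.round(h*16).astype(np.int32)],True,col,1,shift=4)
    u,v=proj(cal,np.array([.5625,.1712,.1])).astype(int);a=max(u-65,0);b=max(v-65,0)
    out.append(cv2.resize(np.hstack([p[b:b+130,a:a+130],q[b:b+130,a:a+130]]),(800,400),interpolation=cv2.INTER_CUBIC)[:,:])
cv2.imwrite("pics/held2.png",cv2.resize(np.vstack(out),(600,600)))
cv2.imwrite("pics/held2s.png",out[1])
E
```

```text
[0.56289796 0.17047696 0.19947543] [-1.79987520e+02 -4.13794860e-02 -1.56264604e+02]
```

View pics/held2s.png

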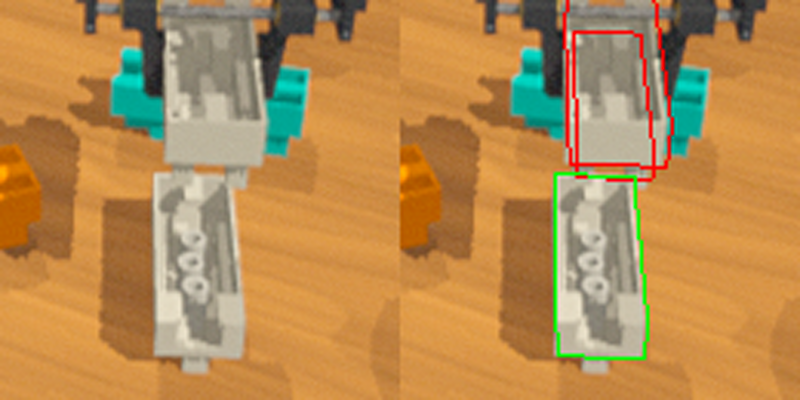

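View pics/held2.png

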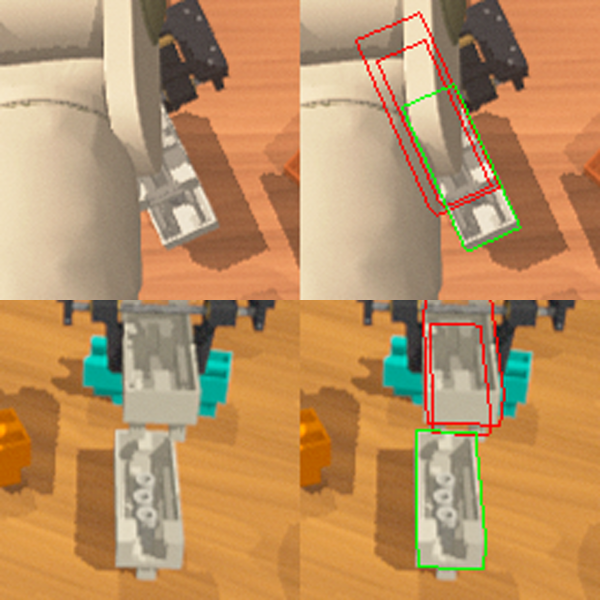

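```bash
python3 - <<'E'
from h import *
tp=[.5629,.1705,.1995]
p=cv2.imread("pics/scene2.png");cal=get_calibration("scene");m=seg(p)
u,v=proj(cal,np.array([.5625,.1712,.1])).astype(int);a=u-65;b=v-65
S=6
def render(items):
    M=np.zeros((130*S,130*S),np.uint8)
    for P,x,y,yaw in items:
        uv=(proj(cal,place(P,x/1000,y/1000,yaw))-[a,b]+.5)*S-.5
        cv2.fillConvexPoly(M,np.round(cv2.convexHull(uv.astype(np.float32))*16).astype(np.int32),1,shift=4)
    return cv2.resize(M.astype(np.float32),(130,130),interpolation=cv2.INTER_AREA)
q=m[b:b+130,a:a+130]
def cost(k,z0,yaw,r0,r1,c0=48,c1=92):
    return lambda t:np.abs(render([(k[0] and prisms(z0)[0] ,t[0],t[1],yaw if len(t)<3 else t[2])] )-q)[r0:r1,c0:c1].sum()
# held near end: rows ~22..53 of crop (collar only)
for name,z0,yaw,x,y,r0,r1 in (("held",tp[2]-.025,np.radians(203.7),563,170.5,24,53),("loaded",0,np.radians(23.8),562,169,62,114)):
    best=minimize(cost([1],z0,yaw,r0,r1),[x,y],method="Nelder-Mead",options=dict(initial_simplex=[[x,y],[x+6,y],[x,y-6]],xatol=.05,fatol=.02))
    print(name,best.x,best.fun)
E
```

```text
held [565.04616606 168.24706244] 83.66482314528587
loaded [561.5516144  168.61683822] 14.940045938615592
```

```bash
python3 - <<'E'
from h import *
p=cv2.imread("pics/scene2.png");cal=get_calibration("scene")
u,v=proj(cal,np.array([.5625,.1712,.1])).astype(int);a=u-65;b=v-65
m=seg(p);cr=p[b:b+130,a:a+130]
cv2.imwrite("pics/z.png",np.hstack([cv2.resize(cr[20:70,40:100],(400,333),interpolation=cv2.INTER_NEAREST),cv2.cvtColor(cv2.resize((m[b:b+130,a:a+130][20:70,40:100]*255).astype(np.uint8),(400,333),interpolation=cv2.INTER_NEAREST),cv2.COLOR_GRAY2BGR)]))
# measure face edges: bottom edge/left/right of the end face, half-crossing
# predicted corners for the end face bottom (z 27) and top (z60)
for nm,x,y,z0,yaw in (("held",.5629,.1705,.1745,203.7),("loaded",.5616,.1686,0,203.8)):
    e=1 if nm=="held" else -1
    P=np.array([[e*.085,s*.031,z] for s in(1,-1) for z in(.027,.06)])+[0,0,z0]
    print(nm,np.round(proj(cal,place(P,x,y,np.radians(yaw)))-[a,b],2).tolist())
E
```

```text
held [[53.29, 7.5], [54.09, -5.03], [80.49, 8.34], [81.84, -4.22]]
loaded [[49.69, 114.45], [50.45, 103.69], [77.79, 115.63], [79.13, 104.86]]
```

View pics/z.png

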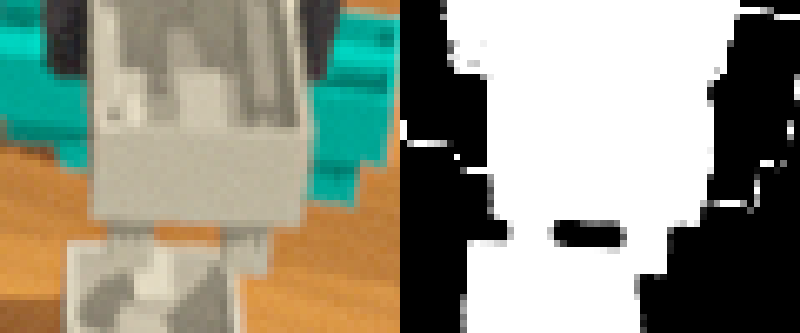

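```bash
python3 - <<'E'
from h import *
from scipy.optimize import least_squares
cal=get_calibration("scene")
u,v=proj(cal,np.array([.5625,.1712,.1])).astype(int);a=u-65;b=v-65
def pr(x,y,z0):
    P=np.array([[-.085,s*.031,z] for s in(1,-1) for z in(.027,.06)])+[0,0,z0]
    return proj(cal,place(P,x,y,np.radians(203.75)))-[a,b]
print(pr(.5629,.1705,.1745).round(1).tolist(),pr(.5629+.003,.1705,.1745).round(1).tolist(),pr(.5629,.1705,.1765).round(1).tolist())
m=seg(cv2.imread("pics/scene2.png"))[b:b+130,a:a+130]
print("bottom edge col profile",[(c,round(m[45:58,c].tolist().__len__() and float(m[45:58,c].sum()+44.5),2)) for c in (64,65,66,67,68,69,70,71)])
print("left/right rows",[(r,round(float(69.5-m[r,45:70].sum()),2),round(float(69.5+m[r,70:95].sum()),2)) for r in range(44,53)])
E
```

```text
[[54.7, 52.7], [55.7, 39.1], [86.2, 53.8], [88.0, 40.2]] [[54.1, 53.5], [55.1, 39.9], [85.7, 54.6], [87.4, 41.0]] [[54.7, 51.9], [55.7, 38.3], [86.4, 53.0], [88.1, 39.4]]
bottom edge col profile [(64, 53.74), (65, 53.51), (66, 53.54), (67, 53.85), (68, 53.93), (69, 53.96), (70, 53.86), (71, 53.73)]
left/right rows [(44, 52.5, 87.5), (45, 49.14, 86.48), (46, 52.9, 85.96), (47, 53.01, 86.18), (48, 53.19, 86.5), (49, 53.09, 86.09), (50, 53.22, 90.38), (51, 52.99, 84.97), (52, 53.56, 84.58)]
```

>>> {"api": "step_arm", "payload": {
  "targets": [
    [0,0.018,0.2,0,0,0,50],
    [0,0,0.4,0,0,0,50],
    [0,0,0.5,0,0,0,50],
    [0,0,0.4,0,0,0,50],
    [0,0,0.3,0,0,0,50],
    [0,0,0.2,0,0,0,50],
    [0,0,0.1,0,0,0,50],
    [0,0,0.1,0,0,0,50],
    [0,0,0,0,0,0,50],
    [0,0,0,0,0,0,50]
  ]
}}

```text
time: 12.6
tool_pos: [0.5631, 0.1716, 0.0902]
eef_rot: [-180.0, 0.0, -156.2]
ft_force: [-0.6, 0.2, -1.7]
opening: 0.062
```

>>> {"api": "step_arm", "payload": {
  "targets": [
    [0,0,0.04,0,0,0,50],
    [0,0,0.02,0,0,0,50],
    [0,0,0.02,0,0,0,50],
    [0,0,0.01,0,0,0,50],
    [0,0,0,0,0,0,50]
  ]
}}

```text
time: 13.1
tool_pos: [0.5628, 0.1717, 0.0852]
eef_rot: [180.0, -0.0, -156.2]
ft_force: [0.1, -0.3, -1.9]
opening: 0.0622
```

>>> {"api": "step_arm", "payload": {
  "targets": [
    [0,0,0.01,0,0,0,50],
    [0,0,0.01,0,0,0,50],
    [0,0,0,0,0,0,50]
  ]
}}

```text
time: 13.4
tool_pos: [0.5629, 0.1717, 0.0849]
eef_rot: [-180.0, 0.0, -156.2]
ft_force: [-3.7, -0.5, 5.1]
opening: 0.0615
```

Contact comes exactly at the expected height, 60 mm up. Releasing gently.

>>> {"api": "step_arm", "payload": {
  "targets": [
    [0,0,0,0,0,0,66],
    [0,0,0,0,0,0,74],
    [0,0,0,0,0,0,88],
    [0,0,0,0,0,0,88],
    [0,0,0,0,0,0,88],
    [0,0,-0.2,0,0,0,88],
    [0,0,-0.5,0,0,0,88],
    [0,0,-0.8,0,0,0,88],
    [0,0,-0.8,0,0,0,88],
    [0,0,-0.8,0,0,0,88],
    [0,0,-0.5,0,0,0,88],
    [0,0,0,0,0,0,88]
  ]
}}

```text
time: 14.6
tool_pos: [0.5638, 0.1719, 0.2687]
eef_rot: [-179.9, 0.4, -156.2]
ft_force: [-0.5, 0.2, -0.0]
opening: 0.0884
```

>>> {"api": "step_arm", "payload": {
  "targets": [
    [0.4,-0.7,0,0,0,0,88],
    [0.4,-0.7,0,0,0,0,88],
    [0.4,-0.7,0,0,0,0,88],
    [0.4,-0.7,0,0,0,0,88],
    [0.4,-0.7,0,0,0,0,88],
    [0.4,-0.7,0,0,0,0,88],
    [0.4,-0.7,0,0,0,0,88],
    [0.4,-0.7,0,0,0,0,88],
    [0,0,0,0,0,0,88]
  ]
}}

```text
time: 15.5
tool_pos: [0.5283, -0.1527, 0.263]
eef_rot: [180.0, -0.1, -156.5]
ft_force: [0.6, 0.4, 0.0]
opening: 0.0883
```

```bash
python3 - <<'E'
from h import *
s=sensors.observe();print(s['time'],s['tool_pos'])
out=[]
for c in ("top","scene"):
    p,d=read_camera(c);cv2.imwrite(f"pics/{c}3.png",p);cal=get_calibration(c);np.save(c+"d3.npy",d)
    u,v=proj(cal,np.array([.5625,.1712,.06])).astype(int)
    out.append(cv2.resize(p[v-55:v+55,u-55:u+55],(400,400),interpolation=cv2.INTER_CUBIC))
    vv,uu=np.mgrid[v-45:v+45,u-45:u+45];vv=vv.ravel();uu=uu.ravel()
    P=back(cal,uu,vv,depth=d[vv,uu]);k=(P[:,2]>.112)&(P[:,2]<.13)&(np.abs(P[:,0]-.56)<.12)&(np.abs(P[:,1]-.17)<.08)
    P=P[k];A=np.c_[P[:,:2]-[.5625,.1712],np.ones(len(P))];co=np.linalg.lstsq(A,P[:,2],rcond=None)[0]
    print(c,k.sum(),"rim z",np.median(P[:,2]),"tilt deg",np.degrees(co[:2]),cv2.minAreaRect((P[:,:2]*1000).astype(np.float32)))
cv2.imwrite("pics/after.png",np.hstack(out))
E
```

```text
15.5 [ 0.52829611 -0.15273356  0.26298721]
top 506 rim z 0.12012595596910658 tilt deg [ 0.01223238 -0.24761492] ((563.1626586914062, 171.69708251953125), (171.3686981201172, 62.045265197753906), 23.70668601989746)
scene 483 rim z 0.12130912572962016 tilt deg [-0.71811342 -0.62321692] ((565.077392578125, 168.8953399658203), (174.6961669921875, 62.20183563232422), 23.799463272094727)
```

View pics/after.png

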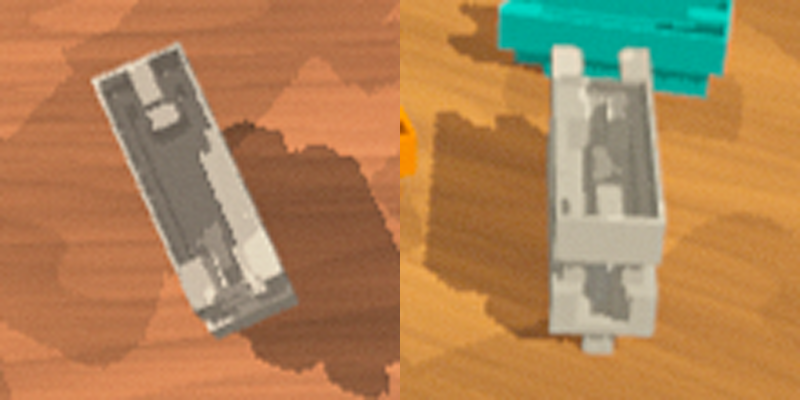

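```bash
python3 - <<'E'
from h import *
for c in("top","scene"):
    cal=get_calibration(c);m=seg(cv2.imread(f"pics/{c}3.png"))
    print(c,"stack as one",np.round(fit([(cal,m)],.5625,.1712,np.radians(23.8),zs=(0.,.06)),2),
      "upper only",np.round(fit([(cal,m)],.5625,.1712,np.radians(23.8),zs=(.06,)),2) if c=="top" else "")
# did the lower tote's near end move? compare scene pictures 0 and 3 there
cal=get_calibration("scene");a=cv2.imread("pics/scene0.png");b=cv2.imread("pics/scene3.png")
q=proj(cal,place(np.array([[-.085,.031,.027],[-.085,-.031,.027],[-.085,.031,.06],[-.085,-.031,.06]]),.5617,.1687,np.radians(203.8)))
print(q.round(1).tolist())
u0,v0=(q.min(0)-[4,1]).astype(int);u1,v1=(q.max(0)+[5,9]).astype(int)
t=a[q[:,1].min().astype(int)+3:v1,u0:u1];W=b[v0-6:v1+8,u0-8:u1+8]
A=a[v0+4:v1,u0:u1].astype(np.float32).mean(-1);B=b[v0+4:v1,u0:u1].astype(np.float32).mean(-1)
print("shift px 0->3",cv2.phaseCorrelate(A,B,cv2.createHanningWindow(A.shape[::-1],cv2.CV_32F)))
S=lambda i:cv2.resize(i[v0-25:v1+5,u0-15:u1+15],(380,420),interpolation=cv2.INTER_NEAREST)
cv2.imwrite("pics/cmp.png",np.hstack([S(a),S(b)]))
E
```

```text
top stack as one [563.55 171.5   23.87  52.58] upper only [561.4  170.29  23.85 174.23]
scene stack as one [562.35 169.23  23.42 187.3 ] upper only 
[[290.7, 264.5], [318.8, 265.7], [291.5, 253.7], [320.2, 254.9]]
shift px 0->3 ((-0.32688075349739165, -0.19364471945489647), 0.8854926572905646)
```

View pics/cmp.png

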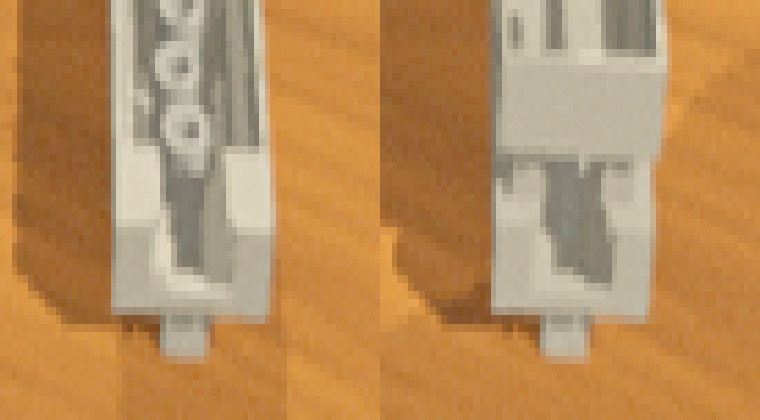

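The lower tote's near end shows in the same pixels before and after. The upper tote stands square on it, feet on the ledges.

```bash
python3 - <<'E'
from bench import *
print(job_done(), sensors.observe()['time'])
E
```

```text
the job is handed in; nothing more can be done
the job is handed in; nothing more can be done
```

The empty light grey tote now stands, turned end for end, on the ledges of the tote with the bushings. I handed the job in at about 16 s of the 38 s allowed; no verdict is reported.

- **Height and level:** touchdown came at the expected 60 mm, with about 5 N at the wrist. The upper rim then measured 120 mm by the top camera and was level to about 0.25°. The scene camera gave 121 mm and a noisier tilt of about 0.7° on each of two axes.
- **Position (top camera):** the upper tote is at about (563.2, 171.7) mm, turned 23.7°. The loaded tote had measured (562.9, 171.8) mm, 23.9°, before placing.
- **Loaded tote:** its near end did not visibly move, at most about 0.3 px between the before and after pictures. The bushings were not measured after placing.
- **Disagreements:** the scene camera reads about 3 mm lower in y than the top camera for both totes. I took that as calibration bias, since the gripped tote's known position agreed with the top camera to about 1 mm. One outline fit of the upper tote alone was about 2 mm off, with a poor match because the lower tote blended into it, so I disregarded it.

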